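# Open a blocked rack lane and push the empties home

## Robot

A 7-joint arm with a two-finger parallel gripper is mounted at the origin on a cart in front of the work surface, level with it; the furniture and walls round the work are solid. World frame = base frame: x ahead of the robot, y to its left, z up, the work surface at z = 0. Lengths are in m, angles in rad, forces in N, time in s.
With the tool pointing down it reaches from about 0.4 to 0.85 m from the base axis. Payload 4.5 kg.
Tool frame: the origin (TCP) lies midway between the tips of the shut fingers; the grasp point (between the pads) lies 19 mm behind it; z points along the fingers, y is the line along which they close (so a half turn about z gives the same grasp; the last joint's range is limited). The gripper opens to 88 mm and grips with 3 to 60 N. Pads are 18 mm wide; open, the fingers measure 123 mm over their backs; the gripper's body (75 mm by 187 mm) begins 45 mm behind the grasp point.
Start: joints at [1.382, 0.689, -0.195, 1.565, 0.157, 0.902, -0.215], TCP at [0.138, -0.61, 0.239] pointing down, gripper open.
Joint ranges: [-3.01, 3.01], [-0.46, 2.08], [-1.47, 1.51], [0.13, 2.56], [-1, 4.14], [0.04, 2.09], [-2.66, 2.66]. Speed limits (rad/s): [2.57, 2.57, 3.14, 3.14, 3.14, 3.14, 3.14].

## Interface

Orientations are given as a unit quaternion [x, y, z, w].
In Python, from plant import r, eyes, finish_job gives the robot as it stands. The module is installed in compiled form; this text tells all that it offers.
- The arm moves only by the tool move_arm, never from a script. Its argument "motion" is a list of rows, each a list of 7 numbers: the shift along the tool's x, y, z in mm, then the turn, a rotation vector about the tool's x, y, z in degrees, then the closure, from 0 (fully open) to 1 (shut). A call has 1 to 5 rows; each row is the pose to reach, as a shift and turn from the pose commanded when the call began, along the tool's axes at that moment; what a row does not reach only later rows make up. A row lasts 1/8 s, in which the tool goes at most 62.5 mm and 10.7 degrees, less where a joint would pass 70% of its speed; a pose out of reach is approached as far as the arm can. A call with a gripper value outside its range is refused whole. The fingers move at their own pace and stop on an object; "newtons" is the grip in N (left out, the last holds). Time passes only in rows, so rows that repeat a pose let the fingers close. It gives the time, the measured TCP pose, the force, the opening and the grip force at its end, in the units of the state.
- r.get_state(): the state, without advancing time (a new reading comes with each control period).
- eyes.snapshot(name): name is "scene" or "side" or "wrist"; returns a dict with "frame" (384x512x3 uint8, red, green, blue), "z_map" (384x512 float32, m along the optical axis (not along the pixel's ray), 0 where there is no reading), "intrinsics" (3x3 intrinsics, pixels), "world_to_cam" (4x4, takes a point from world to camera coordinates). Camera axes: x right, y down, z forward; pixel columns grow to the right and rows downward; lengths in m; the calibration is good to about 2 mm. A picture is of the moment at which its call begins.
- finish_job(): hands the job in; it is judged then, once.
The state is a dict: "clock": time; "q": joint angles; "qd": joint speeds; "joint_torque": joint torques, N m; "tool_pos": TCP position; "eef_rot": TCP orientation; "contact_force": force on the tool from outside, world axes, zero at the start; "moment": the same for the moment, N m; "opening": opening from 0.0 (shut) to 1.0 (fully open); "finger_force": force on a finger pad.
Only numpy, scipy, OpenCV 4.12 (cv2) and the standard library are available. Lean on these libraries where they do the work, as an engineer would, in place of code of your own. Each camera call takes 0.05 s, during which the arm holds its last target. There are 200 camera calls.

## Task

The rack lane is blocked by the blue stop disc that hangs on the bar across it. Slide the disc off the open end of the bar and leave it in the shallow white tray; then push the lane's pusher as far as it goes, so that all three empty racks end up together, upright, at the other end of the lane and still on it. Do not tip a rack over or disturb the bottle, the scanner or the green rack.

Things in the scene. Friction and masses are not known exactly. Their poses are not given: they have to be found in the camera images.
- lane: stainless loading tray, fixed, 388 x 183 mm; origin at the centre of its underside; x along it (pusher near +x; racks go to the open end, x = -190 mm, no wall), y across (-y: robot's side), z up. Floor 2 mm high between rails (20 mm high) at y = -60 and +71; ledge 20 mm high at y = -92 to -60. Upright wire bail at y = +85, 140 mm high, does not move.
- bar_tip (a point): open end of a fixed level steel bar, 10 mm thick, that crosses over the lane parallel to its y axis, 88 mm above the bench; tip at (-30, -52, 88) mm in the lane's frame. Its other end is clamped in a post behind the lane, so the disc comes off only toward the lane's -y. Racks in the lane (60 mm high) pass under the bare bar, not past the disc.
- stop_disc: blue plastic stop, about 0.12 kg, loose on the bar: disc 84 mm in diameter, 6 mm thick (y = 0 to 6 mm of its frame), with a ribbed hub 36 mm in diameter, 44 mm long (y = 0 to -44); 18 mm bore along y through both. Origin on the bore axis at the disc's hub side. Hangs 4 mm below the bar's axis, y parallel to the lane's y; slides freely, may turn.
- hub (a point): the middle of the stop's grip hub, on the bore axis, at (0, -24, 0) mm in the stop's frame; the hub may be gripped across its 36 mm diameter from above
- grey_rack: five-place empty tube rack, grey plastic, 24 x 129 x 58 mm, loose, standing in the lane; origin at the centre of its underside, x across its 24 mm width (along the lane), y along its length, z up. The three racks stand one behind the other, in any order, with small gaps between them and the pusher.
- red_rack: five-place empty tube rack, red plastic, 24 x 129 x 58 mm, loose, standing in the lane; origin at the centre of its underside, x across its 24 mm width (along the lane), y along its length, z up. The three racks stand one behind the other, in any order, with small gaps between them and the pusher.
- ivory_rack: five-place empty tube rack, ivory plastic, 24 x 129 x 58 mm, loose, standing in the lane; origin at the centre of its underside, x across its 24 mm width (along the lane), y along its length, z up. The three racks stand one behind the other, in any order, with small gaps between them and the pusher.
- lane_pusher (a joint): travel of the lane's pusher in m: 0 at its rear stop (+x end of the lane), 0.27 at its front stop (fully home); it slides along the lane's -x. It takes 1 to 3 N and stays where it is left. Its plate (52 mm high) spans the lane behind the racks, its front face at x = 156 mm minus the travel in the lane's frame
- pusher_knob (a point): centre of the top of the pusher's upright round knob, 18 mm in diameter and 16 mm tall (30 to 46 mm above the bench), above the ledge on the robot's side of the lane at y = -80 mm of the lane; it moves with the pusher
- white_tray: shallow white tray, fixed, 210 (x) x 180 (y) x 45 mm, open at the top, floor 2 mm thick, inside 188 x 158 mm; origin at the centre of its underside; it stands right or left of the lane
- cap_box: the nearer of two white boxes full of orange caps, fixed, 125 x 160 x 72 mm, origin at the centre of its underside; stands on the other side of the lane from the white tray; not needed
- dropper_bottle: dropper bottle standing behind the lane, 41 mm in diameter, 108 mm high, loose; origin at the centre of its underside; a bystander
- scanner: dark blue hand scanner lying behind the lane, 64 x 172 x 36 mm, loose; origin at the centre of its underside; a bystander
- green_rack: green tube rack with tubes, 24 x 129 x 107 mm, loose; origin at the centre of its underside; a bystander
Not all that is in view belongs to the job. Of the things like the stop_disc, leave any that is orange, turquoise or yellow; of the rest the larger one is meant.

How it is judged:
By the outcome, as a careful person would: the job done as asked, in the order asked, and still so for the second after the job is handed in, with the robot touching nothing.
It also fails if it takes over 61 s, if anything falls off the work surface, if the arm or the gripper's body presses on something with over 40 N, if the wrist force passes 120 N, or if a joint passes its speed limit or range.

## Working session

There is one attempt and no reset: what is moved stays moved. The work goes in short steps, Python scripts to look and compute and a tool call to move; the robot and the scene stay as the last step left them, time stands still between calls to the robot, and variables do not carry over. Pictures are saved under pics/ and viewed, at most 10 in all, crops included, and the job is handed in when it is done.

Besides the shell and the picture viewer there is one more tool, called after "Call:" by a JSON object that holds its "api" and its "payload". move_arm: Moves the arm, as the interface text tells. Its arguments: {"type":"object","properties":{"motion":{"type":"array","items":{"type":"array","items":{"type":"number"}}},"newtons":{"type":"number"}},"required":["motion"]}

```bash
mkdir -p pics
cat > h.py <<'E'
import numpy as np, cv2
from plant import r, eyes, finish_job
from scipy.spatial.transform import Rotation as R
def snap(n,f):
    s=eyes.snapshot(n); np.savez(f'pics/{f}.npz',**s)
    cv2.imwrite(f'pics/{f}.png',cv2.cvtColor(s['frame'],cv2.COLOR_RGB2BGR)); return s
def pts(s):
    z=s['z_map'];K=np.array(s['intrinsics']);v,u=np.mgrid[:z.shape[0],:z.shape[1]]
    P=np.stack([(u-K[0,2])*z/K[0,0],(v-K[1,2])*z/K[1,1],z,np.ones_like(z)],-1)
    W=P@np.linalg.inv(s['world_to_cam']).T; W=W[...,:3]; W[z==0]=np.nan; return W
def tool(d):  # world shift (mm) -> tool axes
    return R.from_quat(r.get_state()['eef_rot']).inv().apply(d)
E
python3 - <<'E'
from h import *
a=snap('scene','s0');b=snap('side','d0')
im=np.hstack([a['frame'],b['frame']])
cv2.imwrite('pics/both.png',cv2.cvtColor(cv2.resize(a['frame'],(800,600)),cv2.COLOR_RGB2BGR))
cv2.imwrite('pics/both2.png',cv2.cvtColor(cv2.resize(b['frame'],(800,600)),cv2.COLOR_RGB2BGR))
s=r.get_state();print(s['tool_pos'],s['eef_rot'],s['clock'],R.from_quat(s['eef_rot']).as_matrix())
E
```

```text
[ 0.13790308 -0.60901619  0.23797417] [ 9.93798075e-01  1.11196670e-01 -1.75730947e-04 -8.09705426e-04] 0.1 [[ 9.75270539e-01  2.21013789e-01 -5.29355248e-04]
 [ 2.21014358e-01 -9.75269290e-01  1.57028599e-03]
 [-1.69209059e-04 -1.64844878e-03 -9.99998627e-01]]
```

View pics/both.png

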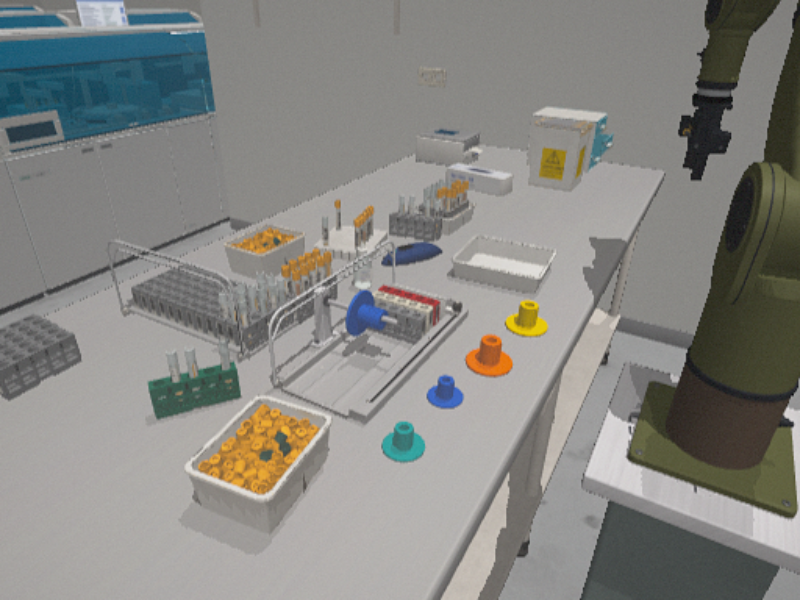

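View pics/both2.png

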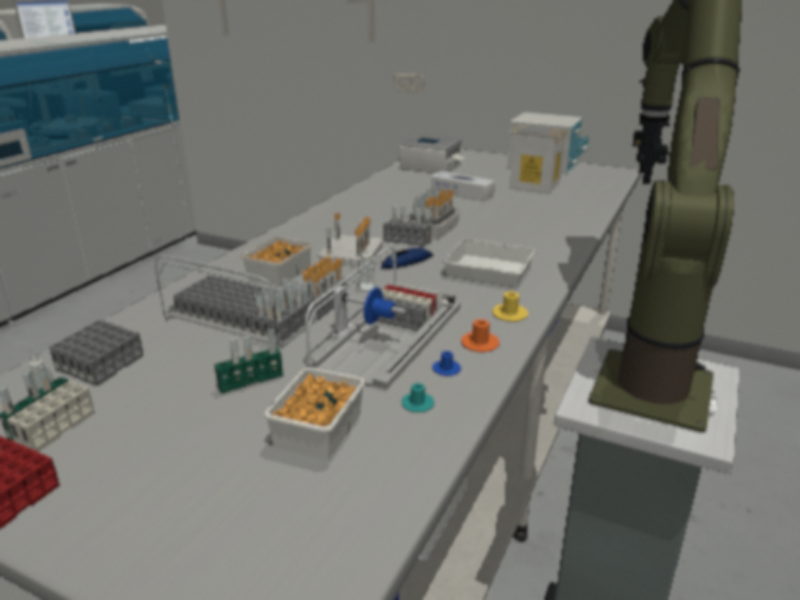

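The scene shows the blue stop on the bar at (360,312) in the 800-px picture. The other blue one, at (445,390) on the bench, is smaller. The orange (489,355), yellow (527,318) and turquoise (403,440) ones are to be left. The white tray is at (505,262), and the knob at about (457,306). I'll confirm with a crop and measure.

Run:
```python
from h import *
s=np.load('pics/s0.npz');f=s['frame'];W=pts(s)
c=f[140:275,150:360]; cv2.imwrite('pics/c1.png',cv2.cvtColor(cv2.resize(c,None,fx=3.8,fy=3.8,interpolation=cv2.INTER_CUBIC),cv2.COLOR_RGB2BGR))
hsv=cv2.cvtColor(f,cv2.COLOR_RGB2HSV)
m=((hsv[...,0]>105)&(hsv[...,0]<125)&(hsv[...,1]>150)&(hsv[...,2]>60)).astype(np.uint8)
n,l,st,ce=cv2.connectedComponentsWithStats(m)
for i in range(1,n):
    if st[i,4]>60:
        p=W[(l==i)]; print(st[i],np.nanpercentile(p,[3,50,97],axis=0).round(3).tolist())
```

```text
[229 194  18  13 131] [[0.528, 0.059, 0.088], [0.548, 0.077, 0.098], [0.57, 0.085, 0.103]]
[274 247  22  14 161] [[0.36, 0.082, 0.002], [0.377, 0.113, 0.004], [0.412, 0.132, 0.006]]
```

View pics/c1.png

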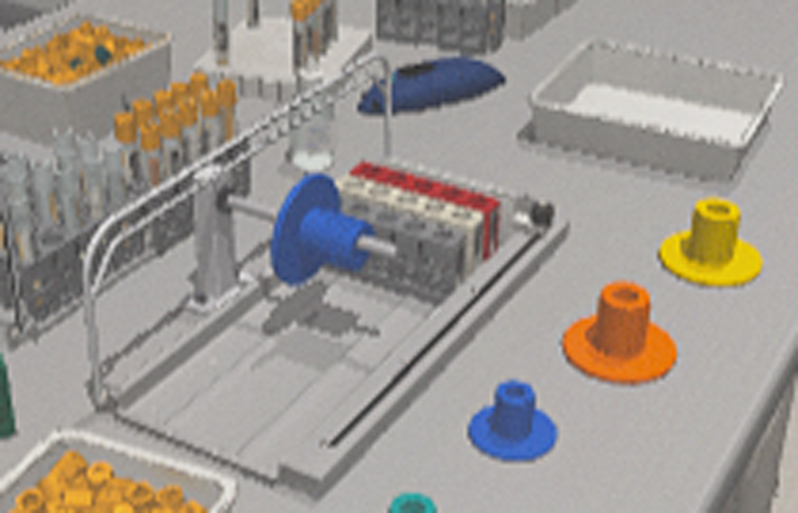

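Run:
```python
from h import *
s=np.load('pics/s0.npz');f=s['frame'];W=pts(s);K=s['intrinsics'];C=np.linalg.inv(s['world_to_cam'])
def ray(c,z):
    u,v=c[0]/3.8+150-.4,c[1]/3.8+140-.4
    d=C[:3,:3]@np.linalg.inv(K)@[u,v,1]; o=C[:3,3]; return (o+d*(z-o[2])/d[2]).round(4)
for n,c,z in [('ledge L',(320,482),.02),('ledge R',(568,223),.02),('tip',(394,247),.088),('barback',(232,202),.088),('knob',(541,205),.046),('slotL',(333,443),.02),('slotR',(535,240),.02),
 ('trayA',(532,97),.045),('trayB',(593,44),.045),('trayC',(780,75),.045),('trayD',(735,148),.045)]: print(n,ray(c,z))
hsv=cv2.cvtColor(f,cv2.COLOR_RGB2HSV)
m=((hsv[...,0]>105)&(hsv[...,0]<125)&(hsv[...,1]>150))
for u0,u1,v0,v1 in [(215,255,180,220)]:
    mm=np.zeros_like(m);mm[v0:v1,u0:u1]=m[v0:v1,u0:u1]
    p=W[mm];p=p[~np.isnan(p[:,0])];print(len(p),np.percentile(p,[2,50,98],axis=0).round(3).tolist())
    print('disc',np.percentile(p[p[:,0]>.555],[2,50,98],axis=0).round(3).tolist())
    print('hub',np.percentile(p[p[:,0]<.55],[2,50,98],axis=0).round(3).tolist())
# rail top edges via depth: points at z 0.017-.023 
q=W[(abs(W[...,2]-.02)<.003)]; q=q[(abs(q[:,1]+.0)<.35)&(q[:,0]>.35)&(q[:,0]<.7)]
from numpy import percentile
for y in np.arange(-.15,.3,.05):
    k=q[abs(q[:,1]-y)<.01]; print(round(y,2),len(k),np.histogram(k[:,0],bins=np.arange(.4,.7,.02))[0] if len(k) else '')
```

```text
ledge L [0.4586 0.2305 0.02  ]
ledge R [ 0.4566 -0.1474  0.02  ]
tip [0.5046 0.061  0.088 ]
barback [0.6397 0.0668 0.088 ]
knob [ 0.4706 -0.1199  0.046 ]
slotL [0.4717 0.1946 0.02  ]
slotR [ 0.4684 -0.1076  0.02  ]
trayA [ 0.5668 -0.3111  0.045 ]
trayB [ 0.5688 -0.466   0.045 ]
trayC [ 0.3791 -0.4896  0.045 ]
trayD [ 0.3677 -0.3068  0.045 ]
162 [[0.528, 0.052, 0.088], [0.553, 0.079, 0.1], [0.575, 0.105, 0.124]]
disc [[0.556, 0.039, 0.088], [0.57, 0.08, 0.101], [0.575, 0.106, 0.125]]
hub [[0.526, 0.06, 0.088], [0.538, 0.077, 0.099], [0.55, 0.086, 0.103]]
-0.15 20 [0 0 1 7 4 4 0 0 0 0 0 0 0 0]
-0.1 37 [ 0  0  4 24  9  0  0  0  0  0  0  0  0  0]
-0.05 36 [ 0  0  4 20 12  0  0  0  0  0  0  0  0  0]
0.0 81 [ 0  0  4 28 17  5  4  6  3  0  0  0  0  0]
0.05 63 [ 0  0  4 31 15  0  0  0  0  0  0 11  2  0]
0.1 69 [ 0  0  4 35 16  0  0  0  0  0  0 10  0  0]
0.15 72 [ 0  0  2 39 18  0  0  0  0  0  0 13  0  0]
0.2 84 [ 0  0  1 45 22  0  0  0  0  0  0 16  0  0]
0.25 22 [0 0 0 0 0 0 0 0 0 0 0 0 0 0]
```

The crop confirms the stop: the disc hangs on the bar at crop (308,228), with its hub to (365,240) and the bar tip at (394,247). The bench blue stop at (512,420) is clearly smaller. Lane centre is about (0.55, 0.035) with almost no yaw, the hub about (0.546, 0.063, 0.084), and the tray centre about (0.47, -0.39). Heights and sizes agree with those given, so I'll set out.

Call:
{"api": "move_arm", "payload": {"motion": [[60,-25,0,0,0,4,0.3],[120,-50,0,0,0,8,0.3],[180,-75,0,0,0,12.8,0.3],[240,-100,0,0,0,12.8,0.3],[300,-125,0,0,0,12.8,0.3]]}}

```text
clock: 0.72
tool_pos: [0.3942, -0.4271, 0.2385]
eef_rot: [1.0, -0.0, -0.0, -0.0]
contact_force: [0.5, -0.1, -0.1]
opening: 0.697
finger_force: 0.0
```

Run:
```python
from h import *
s=r.get_state();p=s['tool_pos'];print(s['clock'],p,R.from_quat(s['eef_rot']).as_matrix().round(3))
print(tool((np.array([.50,.063,.239])-p)*1000))
```

```text
0.725 [ 0.39420176 -0.42712641  0.23845638] [[ 1.    -0.001 -0.   ]
 [-0.001 -1.     0.   ]
 [-0.    -0.    -1.   ]]
[ 1.05456925e+02 -4.90200040e+02 -4.73094444e-01]
```

Call:
{"api": "move_arm", "payload": {"motion": [[20,-58,0,0,0,0,0.3],[45,-115,0,0,0,0,0.3],[65,-173,0,0,0,0,0.3],[85,-230,0,0,0,0,0.3],[100,-288,0,0,0,0,0.3]]}}

```text
clock: 1.35
tool_pos: [0.4937, -0.1387, 0.2385]
eef_rot: [1.0, -0.0, 0.0, -0.0]
contact_force: [0.2, -0.5, -0.8]
opening: 0.698
finger_force: 0.0
```

Call:
{"api": "move_arm", "payload": {"motion": [[0,-58,0,0,0,0,0.3],[0,-115,0,0,0,0,0.3],[0,-170,0,0,0,0,0.3],[0,-200,0,0,0,0,0.3],[0,-200,0,0,0,0,0.3]]}}

```text
clock: 1.98
tool_pos: [0.4929, 0.0623, 0.2385]
eef_rot: [1.0, 0.003, -0.0, -0.001]
contact_force: [0.2, -0.4, -0.6]
opening: 0.7
finger_force: 0.0
```

Run:
```python
from h import *
s=snap('wrist','w1');f=s['frame'];W=pts(s)
cv2.imwrite('pics/w1b.png',cv2.cvtColor(cv2.resize(f,(800,600)),cv2.COLOR_RGB2BGR))
hsv=cv2.cvtColor(f,cv2.COLOR_RGB2HSV)
m=((hsv[...,0]>105)&(hsv[...,0]<125)&(hsv[...,1]>150))
p=W[m];p=p[(p[:,2]>.07)]
print('hub',np.percentile(p[p[:,2]<.104],[2,50,98],axis=0).round(3).tolist())
print('disc',np.percentile(p[p[:,2]>.108],[2,50,98],axis=0).round(3).tolist())
```

```text
hub [[0.528, 0.052, 0.089], [0.55, 0.069, 0.1], [0.57, 0.086, 0.103]]
disc [[0.487, 0.01, 0.11], [0.571, 0.071, 0.126], [0.576, 0.12, 0.326]]
```

View pics/w1b.png

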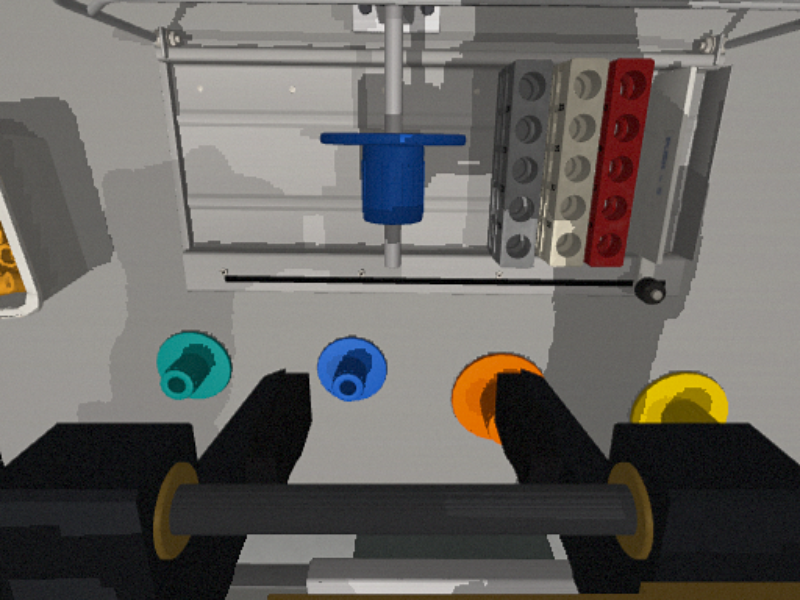

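The wrist view shows the hub at px (393,180), the bar tip at (393,262), the racks grey, ivory and red to the right, and the knob at (650,290). The hub spans x 0.527–0.571 at y 0.069 with its top at z 0.102. I'll descend on it.

Call:
{"api": "move_arm", "payload": {"motion": [[48,-7,0,0,0,0,0.3],[48,-7,50,0,0,0,0.3],[48,-7,100,0,0,0,0.3],[48,-7,140,0,0,0,0.3],[48,-7,171,0,0,0,0.3]], "newtons": 12}}

```text
clock: 2.65
tool_pos: [0.5407, 0.0634, 0.0659]
eef_rot: [1.0, -0.002, -0.001, 0.001]
contact_force: [0.7, 0.3, -1.0]
opening: 0.699
finger_force: 0.0
```

Call:
{"api": "move_arm", "payload": {"motion": [[0,0,0,0,0,0,0.5],[0,0,0,0,0,0,0.65],[0,0,0,0,0,0,0.8],[0,0,0,0,0,0,0.8],[0,0,0,0,0,0,0.8]], "newtons": 12}}

```text
clock: 3.28
tool_pos: [0.5421, 0.0666, 0.0686]
eef_rot: [1.0, -0.0, 0.001, -0.0]
contact_force: [0.2, 1.5, 4.5]
opening: 0.392
finger_force: 11.8
```

Call:
{"api": "move_arm", "payload": {"motion": [[0,0,-1,0,0,0,0.8],[0,0,-2,0,0,0,0.8],[0,0,-3,0,0,0,0.8],[0,0,-3,0,0,0,0.8]], "newtons": 20}}

```text
clock: 3.78
tool_pos: [0.541, 0.0662, 0.0706]
eef_rot: [1.0, -0.0, -0.0, 0.0]
contact_force: [0.0, -0.2, -0.9]
opening: 0.393
finger_force: 19.8
```

Call:
{"api": "move_arm", "payload": {"motion": [[-15,0,0,0,0,0,0.8],[-30,0,0,0,0,0,0.8],[-45,0,0,0,0,0,0.8],[-60,0,0,0,0,0,0.8],[-70,0,0,0,0,0,0.8]]}}

```text
clock: 4.4
tool_pos: [0.4705, 0.0663, 0.0707]
eef_rot: [1.0, -0.0, -0.0, 0.0]
contact_force: [1.0, 0.3, -0.8]
opening: 0.39
finger_force: 19.8
```

Call:
{"api": "move_arm", "payload": {"motion": [[-10,0,0,0,0,0,0.8],[-20,0,0,0,0,0,0.8],[-30,0,0,0,0,0,0.8],[-40,0,0,0,0,0,0.8],[-40,0,0,0,0,0,0.8]]}}

```text
clock: 5.03
tool_pos: [0.4301, 0.0663, 0.0707]
eef_rot: [1.0, -0.0, -0.001, 0.0]
contact_force: [0.3, -0.1, -1.8]
opening: 0.39
finger_force: 19.8
```

Run:
```python
from h import *
s=snap('scene','s2');b=snap('wrist','w2')
c=np.vstack([cv2.resize(s['frame'][140:260,150:360],(798,456//1))[:,:], ])
w=cv2.resize(b['frame'],(400,300)); c=cv2.resize(s['frame'][150:255,190:330],(400,300))
cv2.imwrite('pics/c2.png',cv2.cvtColor(np.hstack([c,w]),cv2.COLOR_RGB2BGR))
```

```text
(no output)
```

View pics/c2.png

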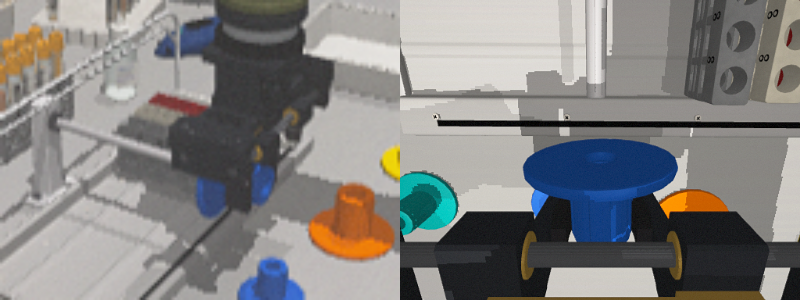

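Run:
```python
from h import *
s=np.load('pics/w2.npz');f=s['frame'];W=pts(s);hsv=cv2.cvtColor(f,cv2.COLOR_RGB2HSV)
m=((hsv[...,0]>105)&(hsv[...,0]<125)&(hsv[...,1]>150))
C=np.linalg.inv(s['world_to_cam']);print(C[:3,3],C[:3,2])
for v in range(180,310,10):
    k=m[v]&(W[v,:,2]>.03); 
    if k.sum(): print(v,k.sum(),np.nanmedian(W[v][k],axis=0).round(3),np.nanmin(W[v][k],axis=0).round(3),np.nanmax(W[v][k],axis=0).round(3))
cv2.imwrite('pics/c3.png',cv2.cvtColor(cv2.resize(f[150:330,120:400],None,fx=2.5,fy=2.5),cv2.COLOR_RGB2BGR))
```

```text
[0.51304716 0.0671743  0.21680787] [-0.31545604 -0.00101429 -0.94893965]
180 73 [0.466 0.065 0.053] [0.465 0.046 0.05 ] [0.466 0.085 0.055]
190 150 [0.466 0.066 0.071] [0.465 0.031 0.068] [0.467 0.103 0.074]
200 185 [0.466 0.067 0.085] [0.463 0.027 0.076] [0.467 0.108 0.089]
210 195 [0.466 0.068 0.099] [0.465 0.028 0.095] [0.467 0.108 0.101]
220 194 [0.467 0.067 0.109] [0.465 0.03  0.105] [0.468 0.105 0.112]
230 186 [0.467 0.068 0.118] [0.461 0.034 0.107] [0.468 0.104 0.12 ]
240 165 [0.466 0.068 0.125] [0.461 0.04  0.115] [0.467 0.098 0.127]
250 124 [0.464 0.069 0.126] [0.441 0.041 0.085] [0.465 0.098 0.129]
260 80 [0.446 0.068 0.102] [0.44  0.05  0.093] [0.447 0.1   0.105]
270 76 [0.441 0.067 0.102] [0.434 0.05  0.091] [0.443 0.1   0.106]
280 78 [0.437 0.067 0.103] [0.43  0.05  0.093] [0.438 0.085 0.105]
290 76 [0.432 0.067 0.103] [0.425 0.05  0.093] [0.434 0.084 0.106]
300 71 [0.427 0.067 0.103] [0.42  0.051 0.093] [0.429 0.083 0.106]
```

View pics/c3.png

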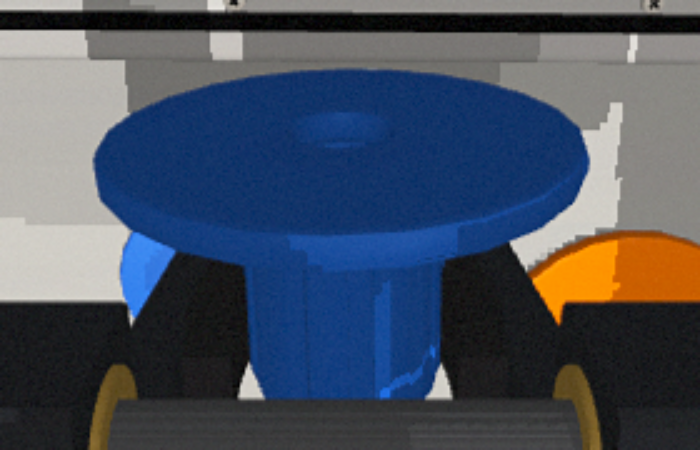

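The crop shows the disc vertical and off the bar: its outer face is at x 0.466, and the tip is at about 0.498. I'll lift it and carry it to the tray.

Call:
{"api": "move_arm", "payload": {"motion": [[0,0,-40,0,0,0,0.8],[0,20,-80,0,0,0,0.8],[5,60,-120,0,0,0,0.8],[10,110,-120,0,0,0,0.8],[15,160,-120,0,0,0,0.8]]}}

```text
clock: 5.75
tool_pos: [0.4471, -0.0953, 0.1916]
eef_rot: [1.0, -0.0, 0.001, 0.0]
contact_force: [0.9, -0.1, -1.5]
opening: 0.39
finger_force: 19.8
```

Call:
{"api": "move_arm", "payload": {"motion": [[3,50,0,0,0,0,0.8],[6,100,0,0,0,0,0.8],[9,150,0,0,0,0,0.8],[12,200,0,0,0,0,0.8],[15,240,0,0,0,0,0.8]]}}

```text
clock: 6.38
tool_pos: [0.4606, -0.3364, 0.1907]
eef_rot: [1.0, -0.001, 0.0, 0.0]
contact_force: [0.2, -0.6, -1.0]
opening: 0.392
finger_force: 19.8
```

Call:
{"api": "move_arm", "payload": {"motion": [[0,30,0,0,0,0,0.8],[0,60,0,0,0,0,0.8],[0,60,0,0,0,0,0.8]]}}

```text
clock: 6.75
tool_pos: [0.4598, -0.3969, 0.1904]
eef_rot: [1.0, -0.003, -0.0, 0.001]
contact_force: [-0.1, -0.5, -1.5]
opening: 0.391
finger_force: 19.8
```

Run:
```python
from h import *
s=snap('wrist','w3');a=snap('scene','s3');st=r.get_state();print(st['tool_pos'],st['clock'])
for n in (s,a):
    W=pts(n);q=W[(W[...,2]>.04)&(W[...,2]<.05)&(W[...,0]>.3)&(W[...,0]<.65)&(W[...,1]<-.25)&(W[...,1]>-.6)]
    print(len(q),np.percentile(q,[1,5,50,95,99],axis=0).round(3).tolist())
    q=q[:,:2].astype(np.float32); print(cv2.minAreaRect(q))
c=cv2.resize(a['frame'][110:230,240:400],(400,300));w=cv2.resize(s['frame'],(400,300))
cv2.imwrite('pics/c4.png',cv2.cvtColor(np.hstack([c,w]),cv2.COLOR_RGB2BGR))
```

```text
[ 0.46077495 -0.393043    0.19045432] 6.85
5306 [[0.374, -0.485, 0.04], [0.384, -0.481, 0.041], [0.548, -0.396, 0.045], [0.577, -0.303, 0.046], [0.579, -0.3, 0.047]]
((0.4721035957336426, -0.3933054208755493), (0.20942242443561554, 0.1806531697511673), 3.2788586616516113)
289 [[0.363, -0.486, 0.04], [0.367, -0.482, 0.041], [0.465, -0.383, 0.044], [0.573, -0.301, 0.046], [0.577, -0.298, 0.047]]
((0.4707186222076416, -0.3908192217350006), (0.21121609210968018, 0.1876603662967682), 2.6415138244628906)
```

View pics/c4.png

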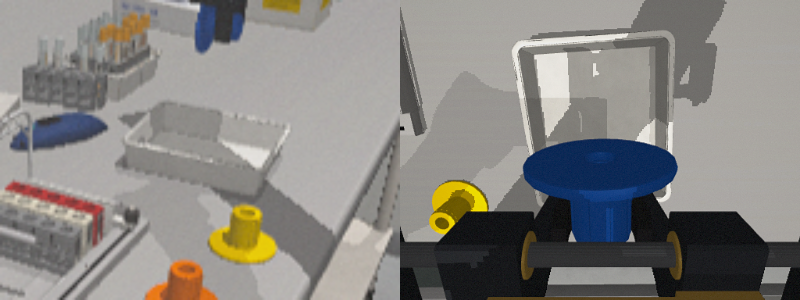

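The tray rim fit gives a centre of (0.472, -0.393) and a size of 209 x 181 mm, which matches. The disc hangs over it, so I'll lower it.

Call:
{"api": "move_arm", "payload": {"motion": [[0,0,45,0,0,0,0.8],[0,0,90,0,0,0,0.8],[0,0,130,0,0,0,0.8],[0,0,150,0,0,0,0.8],[0,0,159,0,0,0,0.8]]}}

```text
clock: 7.48
tool_pos: [0.4612, -0.3927, 0.0312]
eef_rot: [1.0, 0.0, -0.0, -0.0]
contact_force: [0.8, 0.2, -1.0]
opening: 0.392
finger_force: 19.8
```

Call:
{"api": "move_arm", "payload": {"motion": [[0,0,0,0,0,0,0.8],[0,0,0,0,0,0,0.55],[0,0,0,0,0,0,0.45],[0,0,0,0,0,0,0.3],[0,0,0,0,0,0,0.3]]}}

```text
clock: 8.1
tool_pos: [0.461, -0.3938, 0.032]
eef_rot: [1.0, -0.0, 0.0, 0.0]
contact_force: [0.0, 0.3, 0.2]
opening: 0.701
finger_force: 0.1
```

Call:
{"api": "move_arm", "payload": {"motion": [[0,0,0,0,0,0,0.3],[0,0,-20,0,0,0,0.3],[0,0,-50,0,0,0,0.3],[0,0,-90,0,0,0,0.3],[0,0,-140,0,0,0,0.3]]}}

```text
clock: 8.72
tool_pos: [0.4607, -0.3934, 0.1738]
eef_rot: [1.0, -0.0, -0.0, -0.0]
contact_force: [1.1, 0.1, -0.2]
opening: 0.703
finger_force: 0.0
```

Run:
```python
from h import *
s=snap('wrist','w4');a=snap('scene','s4')
c=cv2.resize(a['frame'][110:230,240:400],(400,300));w=cv2.resize(s['frame'],(400,300))
cv2.imwrite('pics/c5.png',cv2.cvtColor(np.hstack([c,w]),cv2.COLOR_RGB2BGR))
# knob: from scene, pts at z .04-.05 dark near lane
W=pts(a);q=W[(W[...,2]>.035)&(W[...,2]<.05)&(abs(W[...,0]-.47)<.02)&(abs(W[...,1]+.12)<.03)];print(len(q),np.median(q,axis=0),q.min(0),q.max(0))
w=pts(np.load('pics/w1.npz'));q=w[(w[...,2]>.035)&(w[...,2]<.05)&(abs(w[...,0]-.47)<.02)&(abs(w[...,1]+.12)<.03)];print(len(q),np.median(q,axis=0),q.min(0),q.max(0))
```

```text
29 [ 0.46613263 -0.11276984  0.04386856] [ 0.45980194 -0.12257738  0.03524695] [ 0.47457291 -0.10901262  0.04944754]
234 [ 0.47128476 -0.11407141  0.04583079] [ 0.46065492 -0.12514777  0.03529333] [ 0.47829717 -0.10802316  0.04989599]
```

View pics/c5.png

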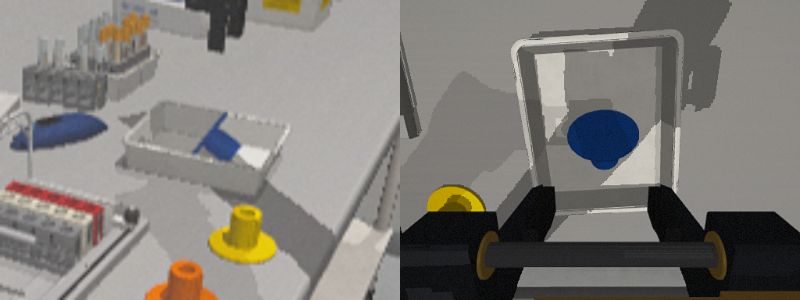

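The disc lies in the tray, on its edge and hub end, at right-picture (603,140). The knob is at about (0.469, -0.116), 46 mm high, as it should be. I'll go above it and tilt the gripper body back toward the robot, to keep it clear of the bar tip.

Call:
{"api": "move_arm", "payload": {"motion": [[0,-50,0,0,0,0,0.4],[0,-110,0,0,5,0,0.4],[3,-170,0,0,10,0,0.4],[5,-230,20,0,15,0,0.4],[5,-277,54,0,15,0,0.4]]}}

```text
clock: 9.45
tool_pos: [0.4692, -0.1678, 0.158]
eef_rot: [0.993, -0.0, 0.118, 0.005]
contact_force: [-1.0, -1.7, 0.1]
opening: 0.6
finger_force: 0.0
```

Run:
```python
from h import *
s=r.get_state();p=s['tool_pos'];print(s['clock'],p,s['opening'],R.from_quat(s['eef_rot']).as_matrix().round(3))
print(tool((np.array([.467,-.1165,.034])-p)*1000), tool([0,100,0]),tool([0,0,100]))
```

```text
9.45 [ 0.46915335 -0.16780003  0.15800056] 0.6004139431757353 [[ 0.972 -0.001  0.233]
 [ 0.001 -1.    -0.011]
 [ 0.233  0.011 -0.972]]
[-30.96851137 -52.63486783 119.51146971] [  0.12470129 -99.99406858  -1.08198834] [ 23.33746853   1.08121249 -97.23267734]
```

Call:
{"api": "move_arm", "payload": {"motion": [[-5,-30,18,0,1.5,0,0.4],[-16,-52,60,0,1.5,0,0.4],[-16,-52,60,0,1.5,0,0.4],[-16,-52,60,0,1.5,0,0.4]]}}

```text
clock: 9.95
tool_pos: [0.4906, -0.1274, 0.1216]
eef_rot: [0.994, 0.0, 0.107, -0.001]
contact_force: [1.1, -0.7, -0.3]
opening: 0.601
finger_force: 0.0
```

Run:
```python
from h import *
s=r.get_state();p=s['tool_pos'];print(s['clock'],p,s['opening'],R.from_quat(s['eef_rot']).as_matrix().round(3))
print(tool((np.array([.467,-.1165,.034])-p)*1000), tool([0,100,0]),tool([0,0,100]))
w=snap('wrist','w5');W=pts(w);q=W[(W[...,2]>.041)&(W[...,2]<.05)&(abs(W[...,0]-.47)<.02)&(abs(W[...,1]+.12)<.025)];print(len(q),np.median(q,axis=0),q.min(0),q.max(0))
```

```text
9.95 [ 0.4906471  -0.1273723   0.12161046] 0.6013000001449356 [[ 0.977  0.001  0.213]
 [ 0.    -1.     0.003]
 [ 0.213 -0.003 -0.977]]
[-41.79473032 -10.64790979  80.57796107] [ 3.41260094e-04 -9.99996116e+01  2.78700561e-01] [ 21.33551676  -0.27221059 -97.69709119]
381 [ 0.47132958 -0.11784265  0.0461411 ] [ 0.46111559 -0.12621263  0.04112574] [ 0.47851134 -0.10921271  0.04999808]
```

Call:
{"api": "move_arm", "payload": {"motion": [[-23,-9,-4,0,0,0,0.4],[-27,-9,15,0,0,0,0.4],[-32,-9,40,0,0,0,0.4],[-37,-9,60,0,0,0,0.4],[-37,-9,60,0,0,0,0.4]]}}

```text
clock: 10.62
tool_pos: [0.4902, -0.1303, 0.08]
eef_rot: [0.997, -0.0, 0.081, -0.009]
contact_force: [0.2, 0.1, 0.3]
opening: 0.598
finger_force: 0.0
```

Run:
```python
from h import *
s=r.get_state();p=s['tool_pos'];print(s['clock'],p,R.from_quat(s['eef_rot']).as_matrix().round(3))
print(tool((np.array([.468,-.118,.034])-p)*1000))
```

```text
10.625 [ 0.49020811 -0.13026483  0.07998341] [[ 0.987  0.001  0.161]
 [-0.002 -1.     0.018]
 [ 0.161 -0.018 -0.987]]
[-29.34692777 -11.45114102  42.02058304]
```

Run:
```python
from h import *
s=r.get_state();print(s['q'],s['qd'])
```

```text
[ 0.28103972  0.79192785 -0.12836032  2.18603897  1.28471603  0.04334614
 -2.65435755] [-0.00466119 -0.0313156  -0.00327955  0.02692108 -0.0003173  -0.00063342
  0.00153717]
```

The tilt runs into a wrist joint limit. I'll go back to vertical; with the TCP at z≈0.036 the body sits at about 0.100 and clears the bar's top at 0.093.

Call:
{"api": "move_arm", "payload": {"motion": [[0,0,-20,0,0,0,0.4],[0,0,-50,0,-3,0,0.4],[0,0,-70,0,-6,0,0.4],[0,0,-70,0,-9.3,0,0.4],[0,0,-70,0,-9.3,0,0.4]]}}

```text
clock: 11.25
tool_pos: [0.4795, -0.1312, 0.1505]
eef_rot: [1.0, 0.001, 0.001, -0.009]
contact_force: [0.2, 0.5, -0.0]
opening: 0.602
finger_force: 0.0
```

Run:
```python
from h import *
s=r.get_state();p=s['tool_pos'];print(s['clock'],p,s['q'],R.from_quat(s['eef_rot']).as_matrix().round(3))
print(tool((np.array([.467,-.118,.036])-p)*1000))
```

```text
11.25 [ 0.47949507 -0.13121054  0.15048264] [ 0.6074969   0.75023411 -0.69736528  2.01278239  0.76342324  0.65518036
 -2.15962674] [[ 1.     0.002  0.003]
 [ 0.002 -1.     0.018]
 [ 0.003 -0.018 -1.   ]]
[-12.76791531 -11.14379852 114.67220945]
```

Call:
{"api": "move_arm", "payload": {"motion": [[-13,-12,0,-1,0,0,0.4],[-13,-12,30,-1,0,0,0.4],[-13,-12,65,-1,0,0,0.4],[-13,-12,85,-1,0,0,0.4],[-13,-12,85,-1,0,0,0.4]]}}

```text
clock: 11.88
tool_pos: [0.4641, -0.1172, 0.0644]
eef_rot: [1.0, 0.002, -0.001, -0.0]
contact_force: [0.7, -1.0, -0.5]
opening: 0.602
finger_force: 0.0
```

Run:
```python
from h import *
s=r.get_state();p=s['tool_pos'];print(s['clock'],p,s['q'],R.from_quat(s['eef_rot']).as_matrix().round(3))
print(tool((np.array([.467,-.118,.036])-p)*1000))
```

```text
11.875 [ 0.46408862 -0.11721078  0.06443252] [ 0.44095929  0.85867204 -0.47618163  2.11661256  1.02257906  0.41847409
 -2.43310724] [[ 1.     0.004 -0.003]
 [ 0.004 -1.     0.   ]
 [-0.003 -0.    -1.   ]]
[ 2.98000329  0.81600191 28.42465711]
```

Call:
{"api": "move_arm", "payload": {"motion": [[2,0,14,0,0,0,0.4],[3,0,28,0,0,0,0.4],[3,0,28,0,0,0,0.65],[3,0,28,0,0,0,0.95],[3,0,28,0,0,0,0.95]], "newtons": 15}}

```text
clock: 12.5
tool_pos: [0.4691, -0.1176, 0.0381]
eef_rot: [1.0, 0.001, 0.001, -0.0]
contact_force: [-0.3, -0.1, 0.4]
opening: 0.284
finger_force: 0.0
```

Call:
{"api": "move_arm", "payload": {"motion": [[0,0,0,0,0,0,0.95],[0,0,0,0,0,0,0.95]]}}

```text
clock: 12.75
tool_pos: [0.4691, -0.1176, 0.0378]
eef_rot: [1.0, 0.002, 0.001, -0.0]
contact_force: [-0.7, -0.7, 4.6]
opening: 0.188
finger_force: 15.0
```

Run:
```python
from h import *
s=r.get_state();p=s['tool_pos'];print(s['clock'],p,s['q'],s['opening'],R.from_quat(s['eef_rot']).as_matrix().round(3))
```

```text
12.75 [ 0.46909308 -0.11764896  0.0377717 ] [ 0.39847906  0.90395373 -0.40696704  2.11300773  1.10521068  0.35500539
 -2.50821924] 0.1883999467655084 [[ 1.     0.003  0.001]
 [ 0.003 -1.     0.   ]
 [ 0.001 -0.    -1.   ]]
```

The knob is gripped (16.6 mm opening). I'll push slowly and watch the force.

Call:
{"api": "move_arm", "payload": {"motion": [[0,-8,0,0,0,0,0.95],[0,-18,0,0,0,0,0.95],[0,-28,0,0,0,0,0.95],[0,-39,0,0,0,0,0.95],[1,-50,0,0,0,0,0.95]]}}

```text
clock: 13.38
tool_pos: [0.4694, -0.0678, 0.0377]
eef_rot: [1.0, 0.001, 0.0, 0.001]
contact_force: [-1.8, -3.1, 6.0]
opening: 0.188
finger_force: 15.0
```

Run:
```python
from h import *
s=r.get_state();p=s['tool_pos'];print(s['clock'],p,s['q'],s['contact_force'],s['moment'],R.from_quat(s['eef_rot']).as_matrix().round(3))
w=snap('wrist','w6');cv2.imwrite('pics/w6b.png',cv2.cvtColor(cv2.resize(w['frame'],(600,450)),cv2.COLOR_RGB2BGR))
# lane yaw from first wrist view: front edge of ledge (z ~.02, min x) 
W=pts(np.load('pics/w1.npz'));ys=[];xs=[]
for y in np.arange(-.12,.2,.02):
    k=W[(abs(W[...,1]-y)<.004)&(abs(W[...,2]-.02)<.004)&(W[...,0]>.44)&(W[...,0]<.5)]
    if len(k): ys.append(y);xs.append(np.percentile(k[:,0],2))
print(np.round(xs,4),np.degrees(np.polyfit(ys,xs,1)[0]))
```

```text
13.375 [ 0.46944723 -0.06775432  0.03770888] [ 0.24727316  0.89080026 -0.32957176  2.14202065  1.09365257  0.28847236
 -2.60871197] [-1.83336759 -3.12614217  5.97938246] [-0.38105666  0.37850775  0.02362308] [[ 1.     0.003  0.   ]
 [ 0.003 -1.    -0.001]
 [ 0.     0.001 -1.   ]]
[0.4599 0.4599 0.4597 0.4599 0.4597 0.4593 0.461  0.4607 0.4606 0.4604
 0.4602 0.4615 0.4616 0.4614 0.4612 0.4612] 0.35275862445441547
```

The wrist joint 7 is nearing its range (-2.61 of -2.66). I'll try a small yaw about the round knob to relieve it.

Call:
{"api": "move_arm", "payload": {"motion": [[0,0,0,0,0,3,0.95],[0,0,0,0,0,6,0.95],[0,0,0,0,0,6,0.95]]}}

```text
clock: 13.8
tool_pos: [0.4699, -0.0665, 0.0377]
eef_rot: [0.999, -0.05, 0.001, -0.001]
contact_force: [-0.5, 0.8, 6.3]
opening: 0.197
finger_force: 15.0
```

Run:
```python
from h import *
s=r.get_state();p=s['tool_pos'];print(s['clock'],p,s['q'],s['contact_force'],s['moment'],R.from_quat(s['eef_rot']).as_matrix().round(3))
```

```text
13.8 [ 0.46990143 -0.06653828  0.03770301] [ 0.20359681  0.88390314 -0.25962513  2.14412651  1.00277256  0.2364174
 -2.62346556] [-0.52016492  0.7805783   6.25893128] [0.16357129 0.0722417  0.06346456] [[ 0.995 -0.1    0.001]
 [-0.1   -0.995  0.001]
 [ 0.001 -0.001 -1.   ]]
```

Call:
{"api": "move_arm", "payload": {"motion": [[-1,-10,0,0,0,0,0.95],[-2,-20,0,0,0,0,0.95],[-3,-30,0,0,0,0,0.95]]}}

```text
clock: 14.18
tool_pos: [0.4701, -0.0376, 0.0377]
eef_rot: [0.999, -0.05, 0.001, 0.0]
contact_force: [-0.5, -1.1, 5.5]
opening: 0.195
finger_force: 15.0
```

Run:
```python
from h import *
s=r.get_state();p=s['tool_pos'];print(s['clock'],p,s['q'],s['contact_force'],s['moment'],R.from_quat(s['eef_rot']).as_matrix().round(3))
```

```text
14.175 [ 0.47006234 -0.03759912  0.03769369] [ 0.10769801  0.87937742 -0.20518452  2.15488015  0.94182781  0.19616012
 -2.62843511] [-0.46568518 -1.09788514  5.48203898] [-0.29818195 -0.11217468  0.14756251] [[ 0.995 -0.101  0.001]
 [-0.101 -0.995 -0.001]
 [ 0.001  0.    -1.   ]]
```

Call:
{"api": "move_arm", "payload": {"motion": [[-1,-10,0,0,0,0,0.95],[-2,-20,0,0,0,0,0.95],[-3,-30,0,0,0,0,0.95],[-4,-40,0,0,0,0,0.95]]}}

```text
clock: 14.68
tool_pos: [0.4703, 0.0027, 0.0377]
eef_rot: [0.999, -0.05, 0.001, 0.0]
contact_force: [0.5, -2.0, 5.4]
opening: 0.195
finger_force: 15.0
```

Run:
```python
from h import *
s=r.get_state();p=s['tool_pos'];print(s['clock'],p,s['q'],s['contact_force'],s['moment'],R.from_quat(s['eef_rot']).as_matrix().round(3))
```

```text
14.675 [0.47033917 0.00272517 0.03772262] [-0.00403905  0.87708044 -0.1629405   2.16007026  0.85828516  0.16634294
 -2.63169402] [ 0.50241378 -2.02535782  5.39210059] [-0.29159474 -0.12879646  0.12037461] [[ 0.995 -0.101  0.002]
 [-0.101 -0.995 -0.   ]
 [ 0.002  0.    -1.   ]]
```

Call:
{"api": "move_arm", "payload": {"motion": [[-1,-10,0,0,0,0,0.95],[-2,-20,0,0,0,0,0.95],[-3,-30,0,0,0,0,0.95],[-4,-40,0,0,0,0,0.95],[-5,-50,0,0,0,0,0.95]]}}

```text
clock: 15.3
tool_pos: [0.4706, 0.0532, 0.0377]
eef_rot: [0.999, -0.051, 0.001, -0.0]
contact_force: [1.6, -1.7, 5.2]
opening: 0.196
finger_force: 15.0
```

Run:
```python
from h import *
s=r.get_state();p=s['tool_pos'];print(s['clock'],p,s['q'],s['contact_force'],s['moment'],R.from_quat(s['eef_rot']).as_matrix().round(3))
w=snap('scene','s7');cv2.imwrite('pics/s7b.png',cv2.cvtColor(cv2.resize(w['frame'][140:275,150:360],None,fx=3.8,fy=3.8),cv2.COLOR_RGB2BGR))
```

```text
15.3 [0.4706346  0.05318454 0.03771647] [-0.12396097  0.87718674 -0.14036057  2.15147354  0.75459556  0.15830664
 -2.63408037] [ 1.56628508 -1.71955263  5.22099426] [-0.30979788 -0.28503246  0.1348065 ] [[ 0.995 -0.101  0.002]
 [-0.101 -0.995  0.   ]
 [ 0.002 -0.    -1.   ]]
```

View pics/s7b.png

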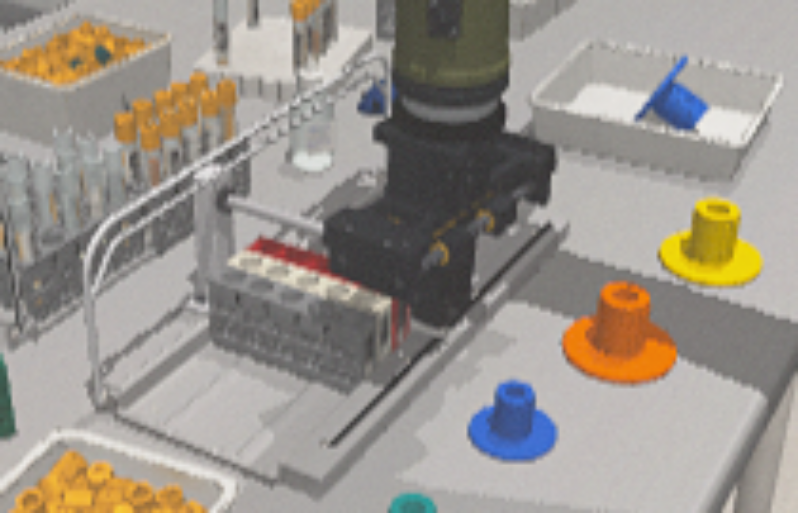

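The crop shows the three racks upright and together under the bar at about (310,320), with the disc still in the tray at (680,95). I'll keep pushing.

Call:
{"api": "move_arm", "payload": {"motion": [[-1,-10,0,0,0,0,0.95],[-2,-20,0,0,0,0,0.95],[-3,-30,0,0,0,0,0.95],[-4,-40,0,0,0,0,0.95],[-5,-50,0,0,0,0,0.95]]}}

```text
clock: 15.98
tool_pos: [0.471, 0.1037, 0.0377]
eef_rot: [0.999, -0.051, 0.001, -0.0]
contact_force: [2.5, -1.8, 4.3]
opening: 0.193
finger_force: 15.0
```

Call:
{"api": "move_arm", "payload": {"motion": [[-1,-8,0,0,0,0,0.95],[-1.6,-16,0,0,0,0,0.95],[-2.4,-24,0,0,0,0,0.95],[-3,-30,0,0,0,0,0.95],[-3.6,-36,0,0,0,0,0.95]]}}

```text
clock: 16.6
tool_pos: [0.4712, 0.1399, 0.0377]
eef_rot: [0.999, -0.051, 0.001, -0.0]
contact_force: [3.1, -1.1, 5.2]
opening: 0.192
finger_force: 15.0
```

Run:
```python
from h import *
s=r.get_state();p=s['tool_pos'];print(s['clock'],p,s['q'],s['contact_force'],s['moment'],R.from_quat(s['eef_rot']).as_matrix().round(3))
```

```text
16.6 [0.4711697  0.1398964  0.03771227] [-0.2985046   0.8822966  -0.13766601  2.09987482  0.58667849  0.19296411
 -2.6366713 ] [ 3.06775889 -1.05120588  5.15320133] [-0.29655451 -0.72401873  0.19632797] [[ 0.995 -0.102  0.003]
 [-0.102 -0.995  0.001]
 [ 0.003 -0.001 -1.   ]]
```

Now small steps to the stop.

Call:
{"api": "move_arm", "payload": {"motion": [[-0.3,-3,0,0,0,0,0.95],[-0.6,-6,0,0,0,0,0.95],[-0.8,-8,0,0,0,0,0.95],[-1,-10,0,0,0,0,0.95]]}}

```text
clock: 17.1
tool_pos: [0.4711, 0.1475, 0.0377]
eef_rot: [0.999, -0.052, 0.001, 0.001]
contact_force: [5.4, -7.4, 6.1]
opening: 0.194
finger_force: 15.0
```

Call:
{"api": "move_arm", "payload": {"motion": [[-0.1,-1,0,0,0,0,0.95],[-0.2,-2,0,0,0,0,0.95],[-0.3,-3,0,0,0,0,0.95],[-0.3,-3,0,0,0,0,0.95]]}}

```text
clock: 17.6
tool_pos: [0.4711, 0.1476, 0.0377]
eef_rot: [0.999, -0.053, 0.001, 0.003]
contact_force: [5.0, -9.8, 6.2]
opening: 0.189
finger_force: 15.0
```

Call:
{"api": "move_arm", "payload": {"motion": [[-0.3,-3,0,0,0,0,0.95],[-0.3,-3,0,0,0,0,0.95],[0.5,5,0,0,0,0,0.95],[0.5,5,0,0,0,0,0.6],[0.5,5,0,0,0,0,0.6]]}}

```text
clock: 18.23
tool_pos: [0.4688, 0.1482, 0.037]
eef_rot: [0.999, -0.05, -0.001, -0.0]
contact_force: [0.0, -0.1, 0.1]
opening: 0.386
finger_force: 0.0
```

Call:
{"api": "move_arm", "payload": {"motion": [[0,0,-15,0,0,0,0.6],[0,0,-40,0,0,0,0.6],[0,0,-80,0,0,0,0.6],[0,30,-120,0,0,0,0.6],[-30,80,-150,0,0,0,0.6]]}}

```text
clock: 18.85
tool_pos: [0.4352, 0.0745, 0.1873]
eef_rot: [0.999, -0.05, 0.002, -0.002]
contact_force: [0.3, -1.1, 0.7]
opening: 0.403
finger_force: 0.0
```

Call:
{"api": "move_arm", "payload": {"motion": [[0,60,0,0,0,0,0.6],[0,120,0,0,0,0,0.6],[0,180,0,0,0,0,0.6],[0,180,0,0,0,0,0.6]]}}

```text
clock: 19.35
tool_pos: [0.4131, -0.1108, 0.1853]
eef_rot: [0.998, -0.056, -0.001, 0.001]
contact_force: [-0.0, 1.0, -0.3]
opening: 0.396
finger_force: 0.0
```

Run:
```python
from h import *
s=r.get_state();print(s['clock'],s['tool_pos'],s['contact_force'])
w=snap('scene','s8');W=pts(w);f=w['frame']
cv2.imwrite('pics/s8b.png',cv2.cvtColor(cv2.resize(f[130:275,130:360],None,fx=3.4,fy=3.4),cv2.COLOR_RGB2BGR))
q=W[(W[...,2]>.052)&(W[...,2]<.065)&(W[...,0]>.49)&(W[...,0]<.61)&(W[...,1]>0)&(W[...,1]<.3)]
print(len(q),np.percentile(q,[1,5,50,95,99],axis=0).round(4).tolist())
k=W[(W[...,2]>.037)&(W[...,2]<.05)&(abs(W[...,0]-.47)<.02)&(W[...,1]>.1)&(W[...,1]<.2)];print(len(k),np.median(k,axis=0))
```

```text
19.35 [ 0.41309981 -0.11084444  0.18525719] [-0.01724457  1.02703649 -0.32660347]
795 [[0.4923, 0.1536, 0.0522], [0.494, 0.1553, 0.0532], [0.5444, 0.1939, 0.0589], [0.5995, 0.222, 0.0608], [0.6079, 0.2229, 0.0612]]
41 [0.46784243 0.1485364  0.04504731]
```

View pics/s8b.png

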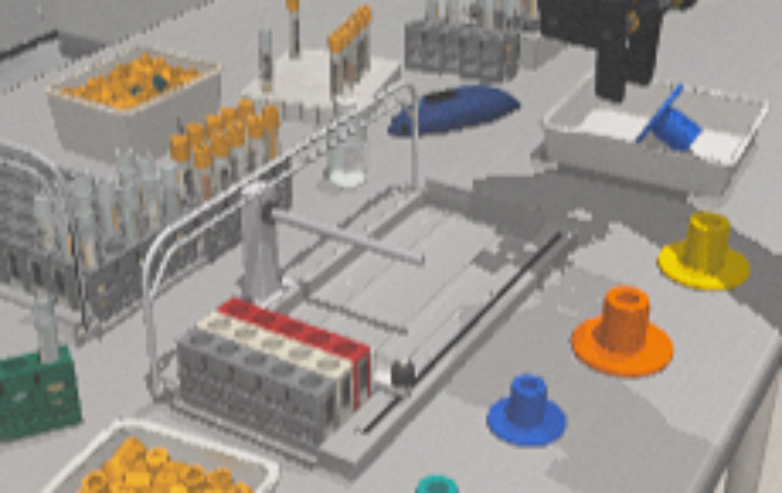

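The picture shows the three racks upright and together at the lane's open end, around (270,370), with the bar bare and the disc in the tray at (670,120). The racks span lane x ≈ -114 to -186, which is exactly the fully-home position, and the pusher resisted about 10 N there. The bystanders look unmoved.

```bash
python3 -c "
from h import *
print(finish_job())"
```

```text
the job is handed in; nothing more can be done
None
```

I slid the blue stop disc off the bar and left it in the white tray, then pushed the pusher to its front stop; all three racks stand upright and together at the lane's open end, and I handed the job in at about 19 s.

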